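# Fit a snap ring onto a drive shaft and hold it spread

## Task

Push the grey tote with the drive head along the rollers until it is fully home against the rubber bumpers of the yellow bay, keeping it flat on the rollers. Then take the snap-ring pliers out of their stand by the blue handles, squeeze the handles fully so that the ring opens, and with the ring already open above the shaft lower it over the shaft until it is level with the copper-coloured groove. Finish while holding it there: pliers upright in the gripper, handles still fully squeezed, the open ring centred round the shaft and not pressed down on the drive head; leave the green rack, the single white vial and the red box near the bench's front edge where they stand.

Things in the scene. Friction and masses are not known exactly. Their poses are not given: they have to be found in the camera images.
- track: Fixed aluminium roller track, 320 (x) by 117 mm (y), 12 free rollers with tops 32 mm above the bench. Origin under its centre, on the bench; +x is the way the tote is pushed. Side walls: inner faces at y = +-52.5 mm, 42 mm high; in the yellow bay (x = 33 to 157 mm) 81 mm high. The -x end is open. Rollers resist with 1 to 3 N; the tote stays where it is left. Place and yaw vary.
- bumpers (a point): Point midway between the two black rubber bumpers on the yellow end plate of the bay, on their front faces, 149 mm from the track's centre along its +x, 55 mm above the bench. The tote is fully home when its front wall touches them (its origin is then 65 mm short of this point along the track).
- tote: Loose open grey tote, 130 mm long (x, along the track's x), 100 mm wide, walls 50 mm high, about 0.8 kg, standing on the rollers, with the drive head fixed inside. Origin: centre of its underside. Blue housing up to 45 mm above the underside, dark shoulder of radius 17 mm from 45 to 55 mm, copper-coloured groove from 55 to 67 mm, steel shaft from 67 to 96 mm.
- push_face (a point): Centre of the tote's rear end wall (its -x outer face), 30 mm above its underside: the place to push.
- groove (a point): Point on the upright shaft axis at half the height of the copper-coloured groove (radius 7 mm, 12 mm wide: 6 mm above and below this point), 61 mm above the tote's underside.
- shaft_top (a point): Centre of the upper end of the steel shaft (radius 9.5 mm, end chamfered), 35 mm above the groove point.
- stand: Fixed stand for the pliers: black base 100 x 120 x 10 mm, two white uprights 34 (x) by 12 mm (y) with inner faces at y = +-35 mm, with notches 85 mm above the bench in which the pliers' hanger bar lies; the horns beside the notches reach 94 mm. Origin under the base's centre. Lift the pliers straight up by at least 75 mm, for the ring hangs between the uprights.
- pliers: Loose snap-ring pliers, 0.2 kg, hanging upright in the stand, blue handles up, ring down. Origin: centre of the underside of the dark hanger bar (100 mm along y, 16 mm along x, 8 mm high). z points up to the handles; y is the line along which the handles are squeezed together; +x is the side to which the ring sticks out.
- grip_mid (a point): Grip here from above, fingers closing along the pliers' y: midway between the handles, 58 mm above the pliers' origin. Flat outer faces 18 mm wide, from 23 to 85 mm above the origin; 59 mm over both here at rest (a V, 67 mm at the top), 36 mm and parallel when fully squeezed. Each handle's spring gives 3 N at rest, 8 N fully squeezed; a grip of 25 to 30 N squeezes fully and holds.
- ring_center (a point): Centre of the level steel snap ring at the pliers' foot, at x = +21.5, z = -46 mm in their frame. Ring 4 mm thick (2 mm above and below this point), 40 mm across, two halves hinged at the far side, each with an inner lug: 8.5 mm from the centre at rest (too tight for the shaft), 12.9 mm when open. A bracket joins it to the bar 46 mm above. Pins reach 6 mm below this point beside the ring's ears.
- ring_left (a joint): Opening angle of the left half of the ring (rad): 0 at rest, 0.26 with the handles fully squeezed. The handles drive it.
- ring_right (a joint): The same for the right half.
- green_rack: Loose green tube rack, 129 x 90 x 26 mm, a bystander near the front edge of the bench. Origin under its centre.
- white_vial: Loose standing white vial, 25 mm across, 61 mm high, a bystander alone near the front edge. Origin under its centre.
- red_box: Loose closed red box, 137 x 109 x 50 mm, a bystander near the front edge of the bench. Origin under its centre.
Things that resemble listed ones, but are neither listed nor needed, are in the scene too. Leave any turquoise look-alike of the pliers alone.

How it is judged:
By the outcome, as a careful person would: the job done as asked, in the order asked, and still so for the second after the job is handed in, while the arm keeps its last pose, push and grip.
It also fails if it takes over 61 s, if anything falls off the work surface, if the arm or the gripper's body presses on something with over 40 N, if the wrist force passes 120 N, or if a joint passes its speed limit or range.

## Robot

A 6-joint arm with a two-finger parallel gripper is mounted at the origin on a cart in front of the work surface, level with it; the furniture and walls round the work are solid. World frame = base frame: x ahead of the robot, y to its left, z up, the work surface at z = 0. Lengths are in mm, angles in rad, forces in N, time in s.
With the tool pointing down it reaches from about 275 to 825 mm from the base axis. Payload 4.9 kg.
Tool frame: the origin (TCP) lies between the finger pads; the fingertips stand 11 mm ahead of it and the grasp point (between the pads) lies 8 mm behind it; z points along the fingers, y is the line along which they close (so a half turn about z gives the same grasp; the last joint's range is limited). The gripper opens to 85 mm and grips with 20 to 120 N. Pads are 22 mm wide; open, the fingers measure 114 mm over their backs; the gripper's body (76 mm by 85 mm) begins 54 mm behind the grasp point. The pads swing forward as they close: fully open they stand 13 mm farther back than shut.
Start: joints at [-1.46, 0.326, -0.193, 1.052, 0, 1.437], TCP at [133.31, -533.617, 242.281] pointing down, gripper open.
Joint ranges: [-2.65, 2.65], [-0.97, 1.79], [-1.3, 1.35], [-1.93, 2.1], [-1.47, 1.37], [-3.14, 3.14]. Speed limits (rad/s): [2.57, 2.57, 3.14, 3.14, 3.14, 3.14].

## Interface

Orientations are given as a unit quaternion [w, x, y, z].
In Python, from cell import env gives the robot as it stands.
- The arm moves only by the tool send_rows, never from a script. Its argument "rows" is a list of rows, each an object of numbers: "tx", "ty", "tz": the shift along the tool's x, y, z in mm; "ax", "ay", "az": the turn, a rotation vector about the tool's x, y, z in units of 6 degrees (1.0 is 6 degrees); "grip": the opening, from 0 (shut) to 1 (fully open). A call has 1 to 12 rows; each row shifts and turns the commanded pose from where the row before left it, along the tool's axes as they then stand; what a row does not reach is not made up. A row lasts 1/12 s, in which the tool goes at most 41.7 mm and 7.16 degrees, less where a joint would pass 70% of its speed; a pose out of reach is approached as far as the arm can. A call with a gripper value outside its range is refused whole. The fingers move at their own pace and stop on an object; "grip_force" is the grip in N (left out, the last holds). Time passes only in rows, so rows that do not move let the fingers close. It gives the time, the measured TCP pose, the force, the opening and the grip force at its end, in the units of the state.
- env.observe(): the state, without advancing time (a new reading comes with each control period).
- env.grab_frame(name): name is "side" or "top" or "wrist"; returns the picture (420x560x3 uint8, blue, green, red); there is no depth.
- env.calibration(name): a dict with "fx", "fy", "cx", "cy" (pixels), "rvec" (rotation vector, rad) and "tvec" (3), from world to camera coordinates, as OpenCV has them; the wrist camera has in their place "T_tool_cam" (4x4, takes a point from camera to tool coordinates, whose origin is the TCP and whose axes are the flange's). Camera axes: x right, y down, z forward; pixel columns grow to the right and rows downward; lengths in mm; the calibration is good to about 2 mm. A picture is of the moment at which its call begins: read the wrist's pose just before it. calibration takes no time and is no camera call.
- env.finish_job(): hands the job in; it is judged then, once.
The state is a dict: "time_s": time; "q": joint angles; "dq": joint speeds; "tau": joint torques, N m; "tcp_pos": TCP position; "tcp_rot": TCP orientation; "force": force on the tool from outside, world axes, zero at the start; "ft_torque": the same for the moment, N m; "opening": finger opening in mm; "grip_force": force on a finger pad.
Only numpy, scipy, OpenCV 4.12 (cv2) and the standard library are available. Lean on these libraries where they do the work, as an engineer would, in place of code of your own. Each camera call takes 0.05 s, during which the arm holds its last target. There are 200 camera calls.

## Working session

There is one attempt and no reset: what is moved stays moved. The work goes in short steps, Python scripts to look and compute and a tool call to move; the robot and the scene stay as the last step left them, time stands still between calls to the robot, and variables do not carry over. Pictures are saved under pics/ and viewed, at most 10 in all, crops included, and the job is handed in when it is done.

Besides the shell and the picture viewer there is one more tool, called after "Request:" by a JSON object that holds its "op" and its "data". send_rows: Moves the arm, as the interface text tells. Its arguments: {"type":"object","properties":{"rows":{"type":"array"},"grip_force":{"type":"number"}},"required":["rows"]}

```bash
mkdir -p pics; cat > h.py <<'E'
import numpy as np, cv2
from cell import env
from scipy.spatial.transform import Rotation as R
def cam(n,st=None):
    c=env.calibration(n); K=np.array([[c['fx'],0,c['cx']],[0,c['fy'],c['cy']],[0,0,1.]])
    if 'rvec' in c and n!='wrist':
        Rm=R.from_rotvec(np.ravel(c['rvec'])).as_matrix(); t=np.ravel(c['tvec'])
        return K,Rm.T,-Rm.T@t
    T=np.array(c['T_tool_cam']); q=st['tcp_rot']; Rt=R.from_quat([q[1],q[2],q[3],q[0]]).as_matrix()
    return K,Rt@T[:3,:3],Rt@T[:3,3]+np.array(st['tcp_pos'])
def ray(C,uv,z):
    K,Rc,o=C; d=Rc@np.linalg.inv(K)@np.array([uv[0],uv[1],1.]); return o+d*(z-o[2])/d[2]
def proj(C,p):
    K,Rc,o=C; v=K@(Rc.T@(np.array(p)-o)); return v[:2]/v[2]
E
python3 - <<'E'
from h import *
for n in ['side','top','wrist']:
    f=env.grab_frame(n); cv2.imwrite(f'pics/{n}0.png',f)
    print(n,env.calibration(n))
print(cam('side')[2],cam('top')[2])
a=cv2.imread('pics/top0.png');cv2.imwrite('pics/top0b.png',cv2.resize(a,(800,600),interpolation=cv2.INTER_CUBIC))
a=cv2.imread('pics/side0.png');cv2.imwrite('pics/side0b.png',cv2.resize(a,(800,600),interpolation=cv2.INTER_CUBIC))
print(env.observe())
E
```

```text
side {'fx': 436.11815827088896, 'fy': 436.11815827088896, 'cx': 282.70719197230045, 'cy': 208.45255000984645, 'rvec': array([ 0.48517012, -2.54635964,  1.40959046]), 'tvec': array([ 459.98455009,  155.17923257, 1561.30264661])}
top {'fx': 462.5375907708408, 'fy': 462.5375907708408, 'cx': 278.0271458230837, 'cy': 206.50451441702444, 'rvec': array([ 2.15822317, -2.16387155,  0.10706376]), 'tvec': array([  99.89789415,  455.26634157, 1872.0352147 ])}
wrist {'fx': 298.3074715874976, 'fy': 298.3074715874976, 'cx': 276.5787926111768, 'cy': 207.5898967722506, 'T_tool_cam': array([[-2.11723802e-03, -9.57307565e-01, -2.89063562e-01,
         7.34950153e+01],
       [ 9.99997723e-01, -2.10356450e-03, -3.57966227e-04,
         1.22356832e+00],
       [-2.65380069e-04, -2.89063661e-01,  9.57309840e-01,
        -1.31563018e+02],
       [ 0.00000000e+00,  0.00000000e+00,  0.00000000e+00,
         1.00000000e+00]])}
[ -42.23339495 1321.31229425  962.12395059] [ 249.92065748   80.82658897 1911.22201839]
{'time_s': 0.15, 'q': array([-1.46016897e+00,  3.26785220e-01, -1.93354290e-01,  1.05200017e+00,
       -6.93086178e-06,  1.43658993e+00]), 'dq': array([ 0.00072237, -0.00118445,  0.00466133, -0.00165078,  0.00066795,
       -0.00106155]), 'tau': array([-6.93842526e-05, -4.43704104e+01,  2.62664741e+01,  1.03897174e-02,
       -1.47637197e-04,  3.55801340e-06]), 'tcp_pos': array([ 133.27523174, -533.16640899,  241.67535527]), 'tcp_rot': array([-6.71672096e-04,  9.92516183e-01,  1.22111326e-01,  4.45339050e-06]), 'force': array([-0.22835457, -0.10905944, -0.40088161]), 'ft_torque': array([0.01627499, 0.00895993, 0.02487459]), 'grip_force': 0.0, 'opening': 85.43184974580683}
```

View pics/top0b.png

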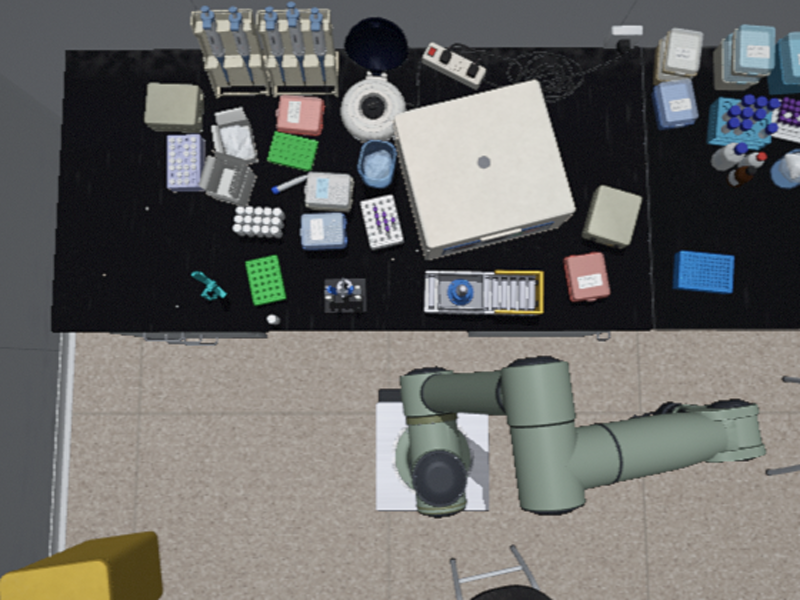

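View pics/side0b.png

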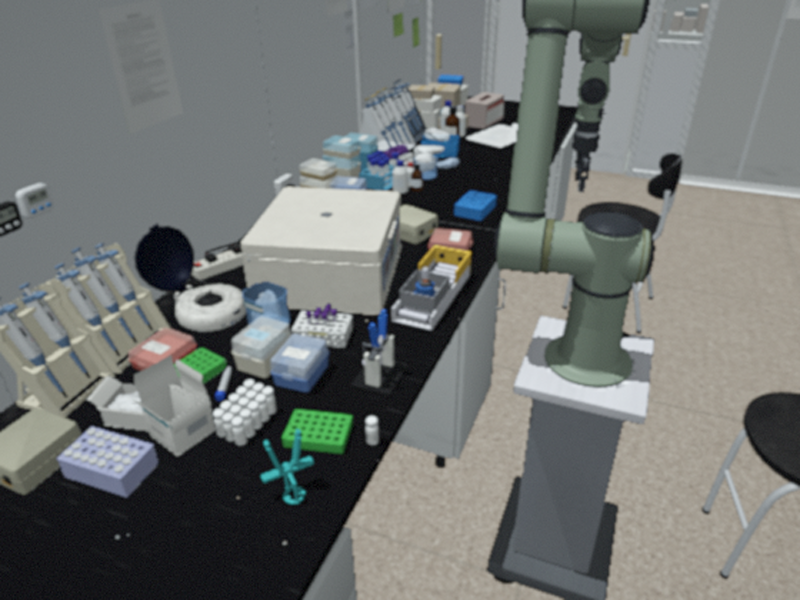

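The top view shows the stand at (345,292), the track at (484,292) with its yellow bay to the right (world -y), and the tote at (460,292). The rack is at (265,280), the vial at (273,319) and the red box at (587,277). The turquoise decoy is at (210,285). The side view shows the blue handles at (378,330).

```bash
python3 - <<'E'
from h import *
a=cv2.imread('pics/top0.png'); b=cv2.imread('pics/side0.png')
C=cam('top');S=cam('side')
c1=cv2.resize(a[180:235,285:385],(800,440),interpolation=cv2.INTER_CUBIC)
c2=cv2.resize(a[180:230,220:265],(396,440),interpolation=cv2.INTER_CUBIC)
c3=cv2.resize(b[205:280,240:290],(400,600),interpolation=cv2.INTER_CUBIC)
c4=cv2.resize(b[165:235,270:335],(400,431),interpolation=cv2.INTER_CUBIC)
m=np.zeros((600,800,3),np.uint8); m[:300]=cv2.resize(c1,(800,440))[:440:1][70:370]; m[300:600,:270]=cv2.resize(c2,(270,300)); m[300:600,270:470]=cv2.resize(c3,(200,300)); m[300:600,470:750]=cv2.resize(c4,(280,300))
cv2.imwrite('pics/mos.png',m)
hsv=cv2.cvtColor(a,cv2.COLOR_BGR2HSV)
# rough key positions (pixels of 560 wide = *0.7)
Y=cv2.inRange(hsv,(18,120,80),(35,255,255)); Y[:, :300]=0; Y[:180]=0;Y[230:]=0
p=cv2.findNonZero(Y); r=cv2.minAreaRect(p); print('yellow',r,[ray(C,q,81)[:2].round() for q in cv2.boxPoints(r)])
B=cv2.inRange(hsv,(100,80,40),(128,255,255)); 
for nm,x0,x1 in (('hub',300,345),('handles',225,262)):
    q=np.zeros_like(B); q[180:230,x0:x1]=B[180:230,x0:x1]; pts=cv2.findNonZero(q).reshape(-1,2); print(nm,len(pts),pts.mean(0),pts.min(0),pts.max(0),ray(C,pts.mean(0),77 if nm=='hub' else 150))
hs=cv2.cvtColor(b,cv2.COLOR_BGR2HSV); B=cv2.inRange(hs,(100,120,60),(128,255,255)); q=np.zeros_like(B); q[210:250,250:285]=B[210:250,250:285]
pts=cv2.findNonZero(q).reshape(-1,2);print('side handles',pts.min(0),pts.max(0),pts.mean(0))
for nm,uv,z in (('standTL',(227,194),10),('standBR',(256,218),10),('trackL',(297,204),42),('trackR',(380,204),60),('rack',(186,196),26),('vial',(191,224),61),('box',(411,194),50)): print(nm,ray(C,uv,z).round())
E
```

```text
yellow ((363.0, 204.0), (30.0, 34.0), 90.0) [array([ 519., -173.]), array([ 518., -309.]), array([ 398., -306.]), array([ 399., -171.])]
hub 228 [321.62280702 204.30263158] [313 195] [331 213] [458.16693115 -75.65267108  77.        ]
handles 60 [236.98333333 202.85      ] [228 200] [247 206] [456.52403929 254.9910292  150.        ]
side handles [257 216] [271 242] [264.40825688 228.87614679]
standTL [510. 311.  10.]
standBR [410. 190.  10.]
trackL [464.  21.  42.]
trackR [ 461. -312.   60.]
rack [500. 478.  26.]
vial [382. 448.  61.]
box [ 502. -440.   50.]
```

View pics/mos.png

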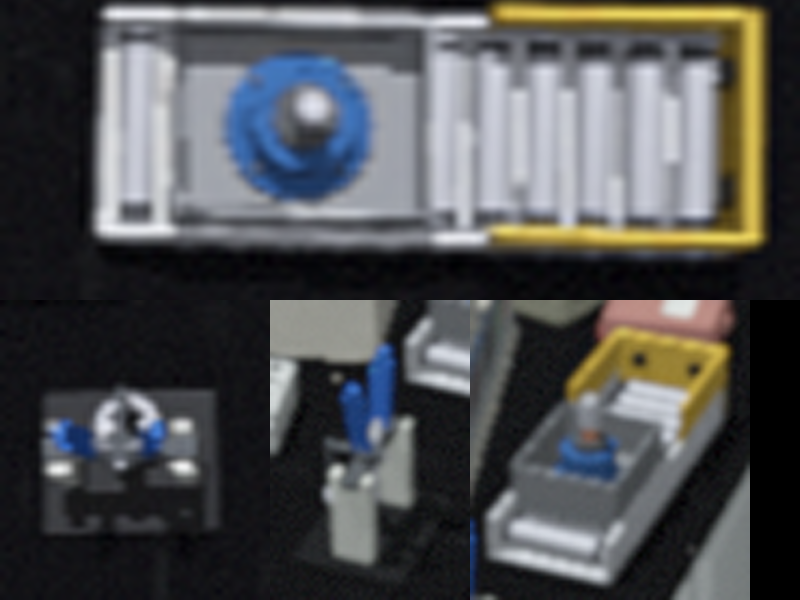

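Request:
{"op": "send_rows", "data": {"rows": [{"az": 1.15,"grip": 1},{"az": 1.15,"grip": 1},{"tx": 17,"ty": -25,"grip": 1},{"tx": 17,"ty": -25,"grip": 1},{"tx": 17,"ty": -25,"grip": 1},{"tx": 17,"ty": -25,"grip": 1},{"tx": 17,"ty": -25,"grip": 1},{"tx": 17,"ty": -25,"grip": 1},{"tx": 17,"ty": -25,"grip": 1},{"tx": 17,"ty": -25,"grip": 1},{"tx": 17,"ty": -25,"grip": 1},{"tx": 17,"ty": -25,"grip": 1}]}}

```text
invalid input
```

Request:
{"op": "send_rows", "data": {"rows": [{"tx": 17,"ty": -30,"grip": 1},{"tx": 17,"ty": -30,"grip": 1},{"tx": 17,"ty": -30,"grip": 1},{"tx": 17,"ty": -30,"grip": 1},{"tx": 17,"ty": -30,"grip": 1},{"tx": 17,"ty": -30,"grip": 1},{"tx": 17,"ty": -30,"grip": 0},{"tx": 17,"ty": -30,"grip": 0},{"grip": 0},{"grip": 0}]}}

```text
invalid input
```

```bash
python3 - <<'E'
from h import *
s=env.observe(); f=env.grab_frame('wrist'); cv2.imwrite('pics/w1.png',f)
import pickle; pickle.dump(s,open('w1.pkl','wb')); print(s['time_s'],s['tcp_pos'],s['tcp_rot'],s['opening'])
E
```

```text
0.15 [ 133.27523174 -533.16640899  241.67535527] [-6.71672096e-04  9.92516183e-01  1.22111326e-01  4.45339050e-06] 85.43184974580683
```

View pics/w1.png

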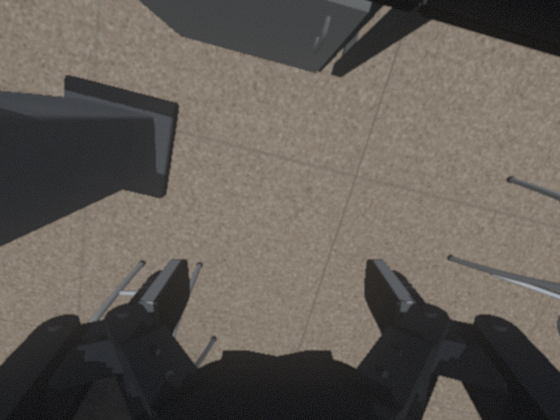

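The calls were refused and the arm has not moved; the picture shows only floor. I'll try full rows.

Request:
{"op": "send_rows", "data": {"rows": [{"tx": 0,"ty": 0,"tz": 0,"ax": 0,"ay": 0,"az": 1.15,"grip": 1},{"tx": 0,"ty": 0,"tz": 0,"ax": 0,"ay": 0,"az": 1.15,"grip": 1}]}}

```text
time_s: 0.37
tcp_pos: [133.3, -533.4, 242.0]
tcp_rot: [-0.0, 1.0, -0.001, -0.0]
force: [-0.2, -1.0, -0.4]
opening: 85.7
grip_force: 0.0
```

Request:
{"op": "send_rows", "data": {"rows": [{"tx": 17,"ty": -26,"tz": 0,"ax": 0,"ay": 0,"az": 0,"grip": 1},{"tx": 17,"ty": -26,"tz": 0,"ax": 0,"ay": 0,"az": 0,"grip": 1},{"tx": 17,"ty": -26,"tz": 0,"ax": 0,"ay": 0,"az": 0,"grip": 1},{"tx": 17,"ty": -26,"tz": 0,"ax": 0,"ay": 0,"az": 0,"grip": 1},{"tx": 17,"ty": -26,"tz": 0,"ax": 0,"ay": 0,"az": 0,"grip": 1},{"tx": 17,"ty": -26,"tz": 0,"ax": 0,"ay": 0,"az": 0,"grip": 1},{"tx": 17,"ty": -26,"tz": 0,"ax": 0,"ay": 0,"az": 0,"grip": 1},{"tx": 17,"ty": -26,"tz": 0,"ax": 0,"ay": 0,"az": 0,"grip": 1},{"tx": 17,"ty": -26,"tz": 0,"ax": 0,"ay": 0,"az": 0,"grip": 1},{"tx": 17,"ty": -26,"tz": 0,"ax": 0,"ay": 0,"az": 0,"grip": 1}]}}

```text
time_s: 1.2
tcp_pos: [302.7, -271.5, 242.3]
tcp_rot: [0.0, 1.0, 0.002, 0.0]
force: [1.3, -0.8, -0.3]
opening: 85.4
grip_force: 0.0
```

Request:
{"op": "send_rows", "data": {"rows": [{"tx": 17,"ty": -30,"tz": 0,"ax": 0,"ay": 0,"az": 0,"grip": 1},{"tx": 17,"ty": -30,"tz": 0,"ax": 0,"ay": 0,"az": 0,"grip": 1},{"tx": 17,"ty": -30,"tz": 0,"ax": 0,"ay": 0,"az": 0,"grip": 1},{"tx": 17,"ty": -30,"tz": 0,"ax": 0,"ay": 0,"az": 0,"grip": 1},{"tx": 17,"ty": -30,"tz": 0,"ax": 0,"ay": 0,"az": 0,"grip": 1},{"tx": 17,"ty": -30,"tz": 0,"ax": 0,"ay": 0,"az": 0,"grip": 1},{"tx": 17,"ty": -30,"tz": 0,"ax": 0,"ay": 0,"az": 0,"grip": 0},{"tx": 17,"ty": -30,"tz": 0,"ax": 0,"ay": 0,"az": 0,"grip": 0},{"tx": 0,"ty": -30,"tz": 0,"ax": 0,"ay": 0,"az": 0,"grip": 0},{"tx": 0,"ty": 0,"tz": 0,"ax": 0,"ay": 0,"az": 0,"grip": 0},{"tx": 0,"ty": 0,"tz": 0,"ax": 0,"ay": 0,"az": 0,"grip": 0}]}}

```text
time_s: 2.12
tcp_pos: [436.9, -1.1, 242.1]
tcp_rot: [0.0, 1.0, 0.004, -0.0]
force: [0.4, -0.9, 0.5]
opening: 25.7
grip_force: 0.0
```

```bash
cat > snap.py <<'E'
import sys,pickle
from h import *
n=sys.argv[1]; s=env.observe(); f=env.grab_frame('wrist'); cv2.imwrite(f'pics/{n}.png',f)
pickle.dump(s,open(n+'.pkl','wb')); print(s['time_s'],s['tcp_pos'],s['tcp_rot'],s['opening'])
E
python3 snap.py w2
```

```text
2.1167 [436.94593739  -1.12123686 242.06601653] [ 6.76399080e-05  9.99992772e-01  3.78392094e-03 -3.63855891e-04] 25.694652432786455
```

View pics/w2.png

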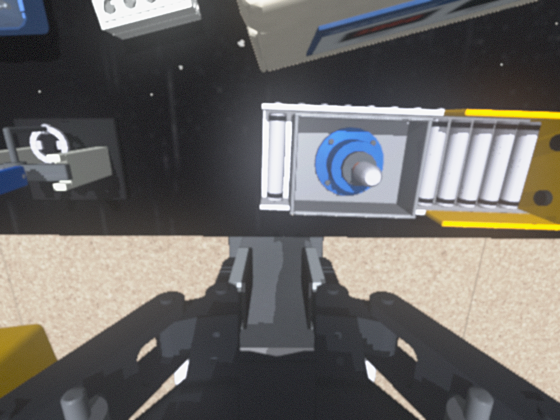

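The close view shows the tote's rear wall at u≈293, the side walls at v≈104 and 213, and the shaft top at about (369,173). The yellow bay is on the right and the ring is at (48,145).

```bash
python3 - <<'E'
from h import *; import pickle
s=pickle.load(open('w2.pkl','rb')); C=cam('wrist',s); T=cam('top')
for nm,uv,z in (('trk end wall far',(262,105),42),('trk end near',(262,210),42),('far wall @bay',(443,109),42),('near wall@bay',(415,222),42),('tote rear far',(294,113),82),('tote rear near',(292,213),82),('tote front far',(418,121),82),('tote fr near',(415,217),82),('hub base',(349,162),77),('shafttop',(369,173),128),('yel far start',(443,108),81),('yel near start',(414,225),81),('ring',(48,145),39)): print(nm,ray(C,uv,z).round(1))
a=cv2.imread('pics/top0.png')
for nm,uv,z in (('shafttop',(285+313/8,180+(105+70)/8),128),('trackL far',(285+103/8,180+80/8),42),('trackL near',(285+97/8,180+307/8),42),('yel farR',(285+765/8,180+78/8),81),('yel nearR',(285+765/8,180+313/8),81),('h L',(220+68/6,180+137/6),165),('h R',(220+153/6,180+137/6),165)): print('top',nm,ray(T,uv,z).round(1))
E
```

```text
trk end wall far [523.1  13.5  42. ]
trk end near [407.5  14.5  42. ]
far wall @bay [ 520.2 -177.6   42. ]
near wall@bay [ 393.6 -165.7   42. ]
tote rear far [514.8 -18.1  82. ]
tote rear near [416.9 -18.2  82. ]
tote front far [ 508.2 -134.7   82. ]
tote fr near [ 413.2 -145.2   82. ]
hub base [468.8 -74.   77. ]
shafttop [467.  -78.9 128. ]
yel far start [ 520.  -156.7   81. ]
yel near start [ 404.1 -145.8   81. ]
ring [480.3 249.8  39. ]
top shafttop [461.8 -81.1 128. ]
top trackL far [521.2  17.4  42. ]
top trackL near [405.1  21.3  42. ]
top yel farR [ 515.4 -311.1   81. ]
top yel nearR [ 397.9 -308.    81. ]
top h L [454.9 275.  165. ]
top h R [454.7 221.1 165. ]
```

Request:
{"op": "send_rows", "data": {"rows": [{"tx": 14,"ty": -14,"tz": 0,"ax": 0,"ay": 0,"az": 0,"grip": 0},{"tx": 14,"ty": -13,"tz": 0,"ax": 0,"ay": 0,"az": 0,"grip": 0},{"tx": 0,"ty": 0,"tz": 35,"ax": 0,"ay": 0,"az": 0,"grip": 0},{"tx": 0,"ty": 0,"tz": 35,"ax": 0,"ay": 0,"az": 0,"grip": 0},{"tx": 0,"ty": 0,"tz": 35,"ax": 0,"ay": 0,"az": 0,"grip": 0},{"tx": 0,"ty": 0,"tz": 35,"ax": 0,"ay": 0,"az": 0,"grip": 0},{"tx": 0,"ty": 0,"tz": 25,"ax": 0,"ay": 0,"az": 0,"grip": 0},{"tx": 0,"ty": 0,"tz": 15,"ax": 0,"ay": 0,"az": 0,"grip": 0},{"tx": 0,"ty": 0,"tz": 0,"ax": 0,"ay": 0,"az": 0,"grip": 0}], "grip_force": 60}}

```text
time_s: 2.92
tcp_pos: [462.3, 23.4, 59.3]
tcp_rot: [-0.0, 1.0, 0.001, -0.003]
force: [0.3, 0.3, -0.0]
opening: -0.2
grip_force: 0.0
```

Request:
{"op": "send_rows", "data": {"rows": [{"tx": 0,"ty": 8,"tz": 0,"ax": 0,"ay": 0,"az": 0,"grip": 0},{"tx": 0,"ty": 8,"tz": 0,"ax": 0,"ay": 0,"az": 0,"grip": 0},{"tx": 0,"ty": 5,"tz": 0,"ax": 0,"ay": 0,"az": 0,"grip": 0},{"tx": 0,"ty": 5,"tz": 0,"ax": 0,"ay": 0,"az": 0,"grip": 0},{"tx": 0,"ty": 5,"tz": 0,"ax": 0,"ay": 0,"az": 0,"grip": 0},{"tx": 0,"ty": 5,"tz": 0,"ax": 0,"ay": 0,"az": 0,"grip": 0},{"tx": 0,"ty": 5,"tz": 0,"ax": 0,"ay": 0,"az": 0,"grip": 0},{"tx": 0,"ty": 5,"tz": 0,"ax": 0,"ay": 0,"az": 0,"grip": 0}]}}

```text
time_s: 3.58
tcp_pos: [465.6, -21.7, 62.6]
tcp_rot: [-0.0, 1.0, 0.002, 0.0]
force: [-0.7, 2.6, 2.0]
opening: 0.1
grip_force: 1.0
```

Request:
{"op": "send_rows", "data": {"rows": [{"tx": 0,"ty": 8,"tz": 0,"ax": 0,"ay": 0,"az": 0,"grip": 0},{"tx": 0,"ty": 8,"tz": 0,"ax": 0,"ay": 0,"az": 0,"grip": 0},{"tx": -1,"ty": 8,"tz": 0,"ax": 0,"ay": 0,"az": 0,"grip": 0},{"tx": 0,"ty": 8,"tz": 0,"ax": 0,"ay": 0,"az": 0,"grip": 0},{"tx": 0,"ty": 8,"tz": 0,"ax": 0,"ay": 0,"az": 0,"grip": 0},{"tx": 0,"ty": 8,"tz": 0,"ax": 0,"ay": 0,"az": 0,"grip": 0},{"tx": -1,"ty": 8,"tz": 0,"ax": 0,"ay": 0,"az": 0,"grip": 0},{"tx": 0,"ty": 8,"tz": 0,"ax": 0,"ay": 0,"az": 0,"grip": 0},{"tx": 0,"ty": 8,"tz": 0,"ax": 0,"ay": 0,"az": 0,"grip": 0},{"tx": 0,"ty": 8,"tz": 0,"ax": 0,"ay": 0,"az": 0,"grip": 0},{"tx": 0,"ty": 8,"tz": 0,"ax": 0,"ay": 0,"az": 0,"grip": 0},{"tx": 0,"ty": 4,"tz": 0,"ax": 0,"ay": 0,"az": 0,"grip": 0}]}}

```text
time_s: 4.58
tcp_pos: [463.4, -114.6, 62.1]
tcp_rot: [0.0, 1.0, 0.002, -0.0]
force: [-0.8, 0.7, 1.2]
opening: 0.4
grip_force: 0.8
```

Request:
{"op": "send_rows", "data": {"rows": [{"tx": 0,"ty": 3,"tz": 0,"ax": 0,"ay": 0,"az": 0,"grip": 0},{"tx": 0,"ty": 3,"tz": 0,"ax": 0,"ay": 0,"az": 0,"grip": 0},{"tx": 0,"ty": 3,"tz": 0,"ax": 0,"ay": 0,"az": 0,"grip": 0},{"tx": 0,"ty": 3,"tz": 0,"ax": 0,"ay": 0,"az": 0,"grip": 0}]}}

```text
time_s: 4.92
tcp_pos: [463.4, -125.3, 62.1]
tcp_rot: [-0.0, 1.0, 0.002, -0.0]
force: [-2.4, 1.5, -1.0]
opening: -0.1
grip_force: 0.8
```

Request:
{"op": "send_rows", "data": {"rows": [{"tx": 0,"ty": 2,"tz": 0,"ax": 0,"ay": 0,"az": 0,"grip": 0},{"tx": 0,"ty": 2,"tz": 0,"ax": 0,"ay": 0,"az": 0,"grip": 0},{"tx": 0,"ty": 2,"tz": 0,"ax": 0,"ay": 0,"az": 0,"grip": 0},{"tx": 0,"ty": 2,"tz": 0,"ax": 0,"ay": 0,"az": 0,"grip": 0},{"tx": 0,"ty": 2,"tz": 0,"ax": 0,"ay": 0,"az": 0,"grip": 0},{"tx": 0,"ty": 2,"tz": 0,"ax": 0,"ay": 0,"az": 0,"grip": 0}]}}

```text
time_s: 5.42
tcp_pos: [463.8, -137.5, 62.3]
tcp_rot: [0.0, 1.0, 0.002, 0.0]
force: [-1.8, 1.2, -0.2]
opening: -0.1
grip_force: 0.7
```

Request:
{"op": "send_rows", "data": {"rows": [{"tx": 0,"ty": 2,"tz": 0,"ax": 0,"ay": 0,"az": 0,"grip": 0},{"tx": 0,"ty": 2,"tz": 0,"ax": 0,"ay": 0,"az": 0,"grip": 0},{"tx": 0,"ty": 1,"tz": 0,"ax": 0,"ay": 0,"az": 0,"grip": 0},{"tx": 0,"ty": 0,"tz": 0,"ax": 0,"ay": 0,"az": 0,"grip": 0}]}}

```text
time_s: 5.75
tcp_pos: [464.0, -142.8, 62.4]
tcp_rot: [0.0, 1.0, 0.002, 0.0]
force: [-1.0, 0.3, -0.4]
opening: -0.0
grip_force: 0.2
```

Request:
{"op": "send_rows", "data": {"rows": [{"tx": 0,"ty": 1,"tz": 0,"ax": 0,"ay": 0,"az": 0,"grip": 0},{"tx": 0,"ty": 1,"tz": 0,"ax": 0,"ay": 0,"az": 0,"grip": 0},{"tx": 0,"ty": 1,"tz": 0,"ax": 0,"ay": 0,"az": 0,"grip": 0},{"tx": 0,"ty": 0,"tz": 0,"ax": 0,"ay": 0,"az": 0,"grip": 0}]}}

```text
time_s: 6.08
tcp_pos: [463.9, -145.6, 62.3]
tcp_rot: [0.0, 1.0, 0.002, 0.0]
force: [0.0, 1.8, 0.3]
opening: -0.1
grip_force: 0.4
```

Request:
{"op": "send_rows", "data": {"rows": [{"tx": 0,"ty": 1,"tz": 0,"ax": 0,"ay": 0,"az": 0,"grip": 0},{"tx": 0,"ty": 1,"tz": 0,"ax": 0,"ay": 0,"az": 0,"grip": 0},{"tx": 0,"ty": 1,"tz": 0,"ax": 0,"ay": 0,"az": 0,"grip": 0}]}}

```text
time_s: 6.33
tcp_pos: [463.9, -148.0, 62.3]
tcp_rot: [-0.0, 1.0, 0.002, 0.0]
force: [0.3, 4.7, 3.0]
opening: 0.1
grip_force: 2.6
```

```bash
python3 snap.py w3;python3 -c "
from cell import env;print(env.observe()['force'])"
```

```text
6.3333 [ 463.8749201  -148.0115619    62.32921986] [-4.66176957e-04  9.99997709e-01  2.08399480e-03  1.47582564e-04] 0.08118299406949624
[-0.32112048  3.7386571   0.96568712]
```

View pics/w3.png

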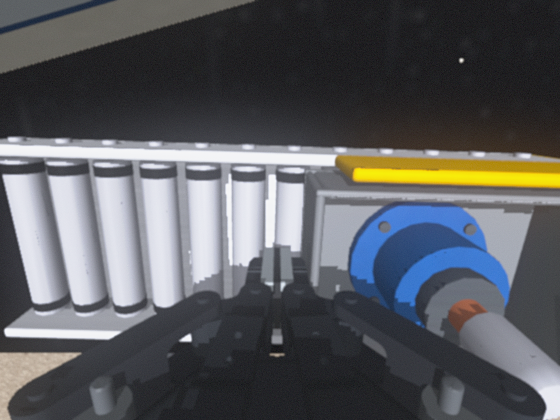

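The tote sits inside the bay. The force is starting to rise, so I'll press a little further.

Request:
{"op": "send_rows", "data": {"rows": [{"tx": 0,"ty": 1,"tz": 0,"ax": 0,"ay": 0,"az": 0,"grip": 0},{"tx": 0,"ty": 1,"tz": 0,"ax": 0,"ay": 0,"az": 0,"grip": 0},{"tx": 0,"ty": 0,"tz": 0,"ax": 0,"ay": 0,"az": 0,"grip": 0}]}}

```text
time_s: 6.63
tcp_pos: [463.9, -148.1, 62.3]
tcp_rot: [-0.003, 1.0, 0.003, 0.0]
force: [1.5, 9.9, 4.7]
opening: 0.1
grip_force: 4.8
```

Request:
{"op": "send_rows", "data": {"rows": [{"tx": 0,"ty": 1,"tz": 0,"ax": 0,"ay": 0,"az": 0,"grip": 0},{"tx": 0,"ty": 0,"tz": 0,"ax": 0,"ay": 0,"az": 0,"grip": 0}]}}

```text
time_s: 6.8
tcp_pos: [463.8, -148.1, 62.4]
tcp_rot: [-0.004, 1.0, 0.003, 0.001]
force: [0.9, 11.4, 4.8]
opening: -0.0
grip_force: 6.3
```

Request:
{"op": "send_rows", "data": {"rows": [{"tx": 0,"ty": -3,"tz": 0,"ax": 0,"ay": 0,"az": 0,"grip": 0},{"tx": 0,"ty": -10,"tz": 0,"ax": 0,"ay": 0,"az": 0,"grip": 0},{"tx": 0,"ty": -15,"tz": 0,"ax": 0,"ay": 0,"az": 0,"grip": 0},{"tx": 0,"ty": 0,"tz": -35,"ax": 0,"ay": 0,"az": 0,"grip": 0},{"tx": 0,"ty": 0,"tz": -35,"ax": 0,"ay": 0,"az": 0,"grip": 0},{"tx": 0,"ty": 0,"tz": -35,"ax": 0,"ay": 0,"az": 0,"grip": 0},{"tx": 0,"ty": 0,"tz": -35,"ax": 0,"ay": 0,"az": 0,"grip": 0},{"tx": 0,"ty": 0,"tz": -35,"ax": 0,"ay": 0,"az": 0,"grip": 1},{"tx": 0,"ty": 0,"tz": -35,"ax": 0,"ay": 0,"az": 0,"grip": 1}]}}

```text
time_s: 7.55
tcp_pos: [463.4, -123.3, 274.2]
tcp_rot: [0.001, 1.0, 0.002, 0.0]
force: [0.1, -0.1, -0.3]
opening: 23.3
grip_force: 0.0
```

Request:
{"op": "send_rows", "data": {"rows": [{"tx": -3,"ty": -33,"tz": 0,"ax": 0,"ay": 0,"az": 0,"grip": 1},{"tx": -3,"ty": -33,"tz": 0,"ax": 0,"ay": 0,"az": 0,"grip": 1},{"tx": -3,"ty": -33,"tz": 0,"ax": 0,"ay": 0,"az": 0,"grip": 1},{"tx": -3,"ty": -33,"tz": 0,"ax": 0,"ay": 0,"az": 0,"grip": 1},{"tx": -3,"ty": -33,"tz": 0,"ax": 0,"ay": 0,"az": 0,"grip": 1},{"tx": -3,"ty": -33,"tz": 0,"ax": 0,"ay": 0,"az": 0,"grip": 1},{"tx": -3,"ty": -33,"tz": 0,"ax": 0,"ay": 0,"az": 0,"grip": 1},{"tx": -3,"ty": -33,"tz": 0,"ax": 0,"ay": 0,"az": 0,"grip": 1},{"tx": -3,"ty": -33,"tz": 0,"ax": 0,"ay": 0,"az": 0,"grip": 1},{"tx": -3,"ty": -33,"tz": 0,"ax": 0,"ay": 0,"az": 0,"grip": 1},{"tx": -3,"ty": -33,"tz": 0,"ax": 0,"ay": 0,"az": 0,"grip": 1},{"tx": 0,"ty": 0,"tz": 0,"ax": 0,"ay": 0,"az": 0,"grip": 1}]}}

```text
time_s: 8.55
tcp_pos: [428.0, 147.6, 277.5]
tcp_rot: [-0.037, 0.997, 0.06, -0.002]
force: [-0.5, -0.6, -0.7]
opening: 85.6
grip_force: 0.0
```

```bash
python3 snap.py w4
```

```text
8.55 [428.00631352 147.55620842 277.54115784] [-0.03740821  0.99749243  0.06002704 -0.00249822] 85.63992427628193
```

View pics/w4.png

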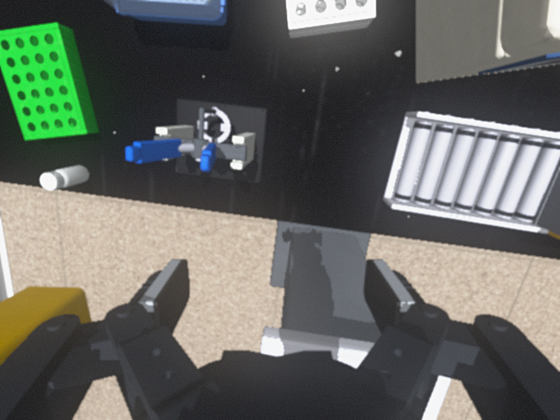

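The view is tilted: something limited the wrist. The handles are at (150,150) and (207,155), the ring at (213,125).

```bash
python3 - <<'E'
from h import *; import pickle
s=pickle.load(open('w4.pkl','rb'));print(s['q'].round(3),[R.from_quat(np.roll(s['tcp_rot'],-1)).as_matrix().round(3)])
C=cam('wrist',s)
for nm,uv,z in (('hL top',(133,153),168),('hR top',(207,160),168),('ring',(213,125),39),('barL?',(160,148),93),('upR top',(240,150),94),('uprL top',(160,130),94)): print(nm,ray(C,uv,z).round(1))
E
```

```text
[ 0.119  0.114 -0.376  1.081  0.075  3.141] [array([[ 0.993,  0.12 , -0.009],
       [ 0.12 , -0.99 ,  0.074],
       [-0.   , -0.075, -0.997]])]
hL top [458.2 278.7 168. ]
hR top [460.4 216.2 168. ]
ring [481.3 248.9  39. ]
barL? [453.5 290.1  93. ]
upR top [462.5 203.3  94. ]
uprL top [472.5 289.7  94. ]
```

```bash
python3 - <<'E'
from h import *
s=env.observe();A=R.from_quat(np.roll(s['tcp_rot'],-1)); B=R.from_matrix(np.array([[-1,0,0],[0,1,0],[0,0,-1.]]))
print(np.rad2deg((A.inv()*B).as_rotvec())/6)
# untilt first
z=A.as_matrix()[:,2]; t=np.array([0,0,-1.]); w=np.cross(z,t); print('untilt tool rv/6deg',np.rad2deg(A.inv().apply(w))/6)
E
```

```text
[ -0.06935815  -1.06072682 -28.84422008]
untilt tool rv/6deg [-7.01629726e-01  4.04345364e-03  3.95875055e-19]
```

Request:
{"op": "send_rows", "data": {"rows": [{"tx": 0,"ty": 0,"tz": 0,"ax": -0.7,"ay": 0,"az": -0.5,"grip": 1},{"tx": 0,"ty": 0,"tz": 0,"ax": 0,"ay": 0,"az": -1.15,"grip": 1},{"tx": 0,"ty": 0,"tz": 0,"ax": 0,"ay": 0,"az": -1.15,"grip": 1},{"tx": 0,"ty": 0,"tz": 0,"ax": 0,"ay": 0,"az": -1.15,"grip": 1},{"tx": 0,"ty": 0,"tz": 0,"ax": 0,"ay": 0,"az": -1.15,"grip": 1},{"tx": 0,"ty": 0,"tz": 0,"ax": 0,"ay": 0,"az": -1.15,"grip": 1},{"tx": 0,"ty": 0,"tz": 0,"ax": 0,"ay": 0,"az": -1.15,"grip": 1},{"tx": 0,"ty": 0,"tz": 0,"ax": 0,"ay": 0,"az": -1.15,"grip": 1},{"tx": 0,"ty": 0,"tz": 0,"ax": 0,"ay": 0,"az": -1.15,"grip": 1},{"tx": 0,"ty": 0,"tz": 0,"ax": 0,"ay": 0,"az": -1.15,"grip": 1},{"tx": 0,"ty": 0,"tz": 0,"ax": 0,"ay": 0,"az": -1.15,"grip": 1},{"tx": 0,"ty": 0,"tz": 0,"ax": 0,"ay": 0,"az": -1.15,"grip": 1}]}}

```text
time_s: 9.6
tcp_pos: [428.7, 145.5, 277.1]
tcp_rot: [0.0, 0.732, 0.682, 0.0]
force: [-0.1, 0.5, -0.2]
opening: 85.4
grip_force: 0.0
```

Request:
{"op": "send_rows", "data": {"rows": [{"tx": 0,"ty": 0,"tz": 0,"ax": 0,"ay": 0,"az": -1.15,"grip": 1},{"tx": 0,"ty": 0,"tz": 0,"ax": 0,"ay": 0,"az": -1.15,"grip": 1},{"tx": 0,"ty": 0,"tz": 0,"ax": 0,"ay": 0,"az": -1.15,"grip": 1},{"tx": 0,"ty": 0,"tz": 0,"ax": 0,"ay": 0,"az": -1.15,"grip": 1},{"tx": 0,"ty": 0,"tz": 0,"ax": 0,"ay": 0,"az": -1.15,"grip": 1},{"tx": 0,"ty": 0,"tz": 0,"ax": 0,"ay": 0,"az": -1.15,"grip": 1},{"tx": 0,"ty": 0,"tz": 0,"ax": 0,"ay": 0,"az": -1.15,"grip": 1},{"tx": 0,"ty": 0,"tz": 0,"ax": 0,"ay": 0,"az": -1.15,"grip": 1},{"tx": 0,"ty": 0,"tz": 0,"ax": 0,"ay": 0,"az": -1.15,"grip": 1},{"tx": 0,"ty": 0,"tz": 0,"ax": 0,"ay": 0,"az": -1.15,"grip": 1},{"tx": 0,"ty": 0,"tz": 0,"ax": 0,"ay": 0,"az": -1.15,"grip": 1},{"tx": 0,"ty": 0,"tz": 0,"ax": 0,"ay": 0,"az": -1.15,"grip": 1}]}}

```text
time_s: 10.6
tcp_pos: [428.6, 145.5, 277.1]
tcp_rot: [0.001, 0.098, 0.995, 0.0]
force: [-0.9, 1.1, -0.1]
opening: 85.1
grip_force: 0.0
```

Request:
{"op": "send_rows", "data": {"rows": [{"tx": 0,"ty": 0,"tz": 0,"ax": 0,"ay": 0,"az": -1.15,"grip": 1},{"tx": 0,"ty": 0,"tz": 0,"ax": 0,"ay": 0,"az": -0.7,"grip": 1},{"tx": -10,"ty": 30,"tz": 0,"ax": 0,"ay": 0,"az": 0,"grip": 1},{"tx": -10,"ty": 35,"tz": 0,"ax": 0,"ay": 0,"az": 0,"grip": 1},{"tx": 0,"ty": 35,"tz": 0,"ax": 0,"ay": 0,"az": 0,"grip": 1},{"tx": 0,"ty": 0,"tz": 0,"ax": 0,"ay": 0,"az": 0,"grip": 1}]}}

```text
time_s: 11.1
tcp_pos: [450.0, 250.1, 277.0]
tcp_rot: [0.001, 0.002, 1.0, 0.001]
force: [-0.1, -0.4, 0.5]
opening: 85.2
grip_force: 0.0
```

```bash
python3 snap.py w5
```

```text
11.1 [449.99029748 250.08707362 276.99100878] [9.01428470e-04 2.01022289e-03 9.99996569e-01 1.41720477e-03] 85.23661387004454
```

View pics/w5.png

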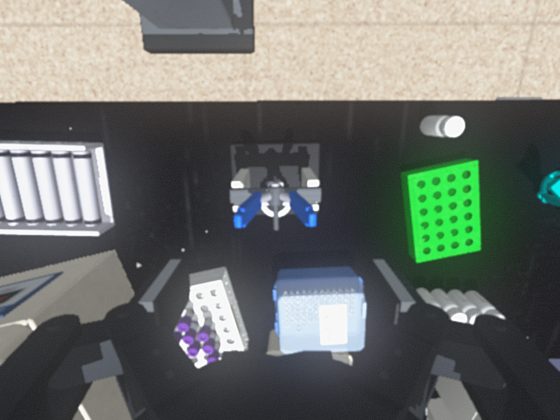

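The handles are now symmetric: right blob top near (240,222), left blob top near (313,222), and the ring between the uprights at (276,205). I'll measure by blue mask.

```bash
python3 - <<'E'
from h import *; import pickle
s=pickle.load(open('w5.pkl','rb')); C=cam('wrist',s); f=cv2.imread('pics/w5.png')
h=cv2.cvtColor(f,cv2.COLOR_BGR2HSV); m=cv2.inRange(h,(105,130,50),(125,255,255)); k=np.zeros_like(m); k[180:240,225:330]=m[180:240,225:330]
n,l,st,ce=cv2.connectedComponentsWithStats(k)
tops=[]
for i in range(1,n):
    if st[i,4]<60: continue
    p=np.argwhere(l==i)[:,::-1]; bot=p[p[:,1]>=p[:,1].max()-2].mean(0); top=p[p[:,1]<=p[:,1].min()+1].mean(0)
    print(st[i],ce[i],'tip',bot,ray(C,bot,170).round(1),'mid(z143)',ray(C,ce[i],143).round(1),'root',top)
# white uprights: corners at z=94 / white mask
w=cv2.inRange(h,(0,0,110),(180,60,255)); k=np.zeros_like(w); k[140:215,225:330]=w[140:215,225:330]
n,l,st,ce=cv2.connectedComponentsWithStats(k)
for i in range(1,n):
    if st[i,4]>20: print('white',st[i],ce[i].round(1),ray(C,ce[i],92).round(1))
# base
for uv in ((231,143),(321,143)): print('base',ray(C,uv,10).round(1))
pr=lambda p: proj(C,p).round(1)
print('predict for origin (458,248): tips',pr((449,248+33.5,170)),pr((449,248-33.5,170)))
print('ring',ray(C,(276,205),39))
E
```

```text
[289 191  28  37 536] [302.6641791  209.98880597] tip [310.66666667 225.76666667] [465.1 277.9 170. ] mid(z143) [459.5 273.3 143. ] root [292.375 191.75 ]
[233 192  28  37 575] [246.9426087  211.09913043] tip [239.375  226.8125] [465.6 217.1 170. ] mid(z143) [460.2 221.3 143. ] root [257.18181818 192.63636364]
white [296 167  25  45 635] [310.3 188.2] [450.7 285.9  92. ]
white [231 169  19  20 299] [241.  179.7] [440.8 210.9  92. ]
white [261 181  31  34 762] [275.2 199.5] [463.2 247.5  92. ]
white [230 189  21  24 293] [238.1 197.7] [460.9 206.9  92. ]
base [408.7 190.   10. ]
base [409.5 307.8  10. ]
predict for origin (458,248): tips [315.5 207.6] [235.4 208.2]
ring [485.2263854  248.34052653  39.        ]
```

Request:
{"op": "send_rows", "data": {"rows": [{"tx": -8.5,"ty": -2.4,"tz": 0,"ax": 0,"ay": 0,"az": 0,"grip": 1},{"tx": 0,"ty": 0,"tz": 30,"ax": 0,"ay": 0,"az": 0,"grip": 1},{"tx": 0,"ty": 0,"tz": 30,"ax": 0,"ay": 0,"az": 0,"grip": 1},{"tx": 0,"ty": 0,"tz": 15,"ax": 0,"ay": 0,"az": 0,"grip": 1},{"tx": 0,"ty": 0,"tz": 15,"ax": 0,"ay": 0,"az": 0,"grip": 1},{"tx": 0,"ty": 0,"tz": 15,"ax": 0,"ay": 0,"az": 0,"grip": 1},{"tx": 0,"ty": 0,"tz": 15,"ax": 0,"ay": 0,"az": 0,"grip": 1},{"tx": 0,"ty": 0,"tz": 12,"ax": 0,"ay": 0,"az": 0,"grip": 1},{"tx": 0,"ty": 0,"tz": 10,"ax": 0,"ay": 0,"az": 0,"grip": 1},{"tx": 0,"ty": 0,"tz": 0,"ax": 0,"ay": 0,"az": 0,"grip": 1},{"tx": 0,"ty": 0,"tz": 0,"ax": 0,"ay": 0,"az": 0,"grip": 1}], "grip_force": 28}}

```text
time_s: 12.07
tcp_pos: [457.9, 242.7, 135.1]
tcp_rot: [0.0, 0.004, 1.0, -0.0]
force: [-0.1, 0.0, -0.5]
opening: 85.4
grip_force: 0.0
```

```bash
python3 snap.py w6; python3 - <<'E'
from h import *
S=cam('side'); b=env.grab_frame('side'); cv2.imwrite('pics/s6.png',b); w=cv2.imread('pics/w6.png')
m=np.zeros((560,800,3),np.uint8); m[:,:400]=cv2.resize(b[195:275,235:292],(400,560),interpolation=cv2.INTER_CUBIC); m[:300,400:]=cv2.resize(w,(400,300)); cv2.imwrite('pics/m6.png',m)
# predicted handle outline vs seen in wrist view
import pickle
s=pickle.load(open('w6.pkl','rb')); C=cam('wrist',s)
h=cv2.cvtColor(w,cv2.COLOR_BGR2HSV); k=cv2.inRange(h,(105,130,50),(125,255,255)); k[:150]=0
n,l,st,ce=cv2.connectedComponentsWithStats(k)
for i in range(1,n):
    if st[i,4]>100: print(st[i],ce[i].round(1))
x0,y0=458.5,247.7
print('pred tips +x edge',proj(C,(x0+9,y0+33.5,170)),proj(C,(x0+9,y0-33.5,170)),'-x',proj(C,(x0-9,y0+33.5,170)),proj(C,(x0-9,y0-33.5,170)))
E
```

```text
12.0667 [457.9123644  242.7413274  135.06458654] [ 1.78528811e-04  4.42286566e-03  9.99990201e-01 -6.88028141e-05] 85.42437118625786
[ 200  237   64  106 3096] [231.  292.1]
[ 311  236   77  106 3493] [350.  290.3]
pred tips +x edge [378.92251459 339.06502241] [207.59119576 340.59089973] -x [383.20344111 299.09563482] [203.82803043 300.77503045]
```

View pics/m6.png

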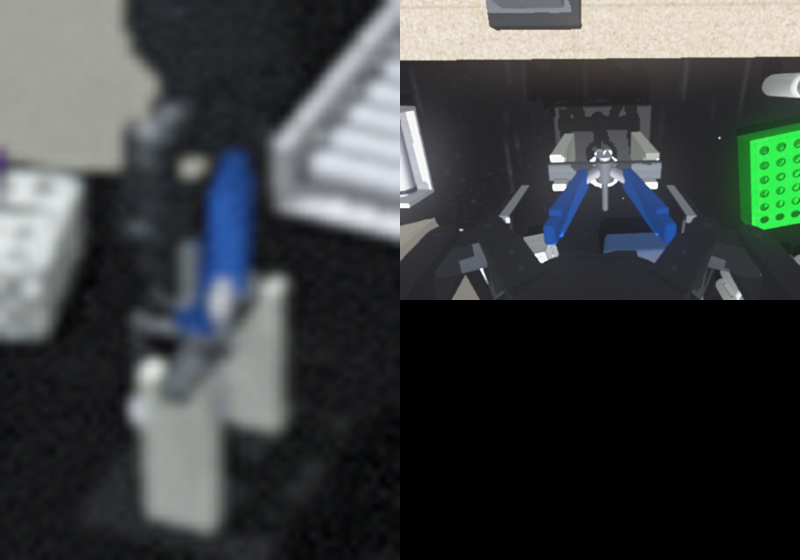

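The picture shows the pads round both handles, but the hand is about 5 mm too far to -y (pad close to the right handle). I'll correct that and then squeeze.

Request:
{"op": "send_rows", "data": {"rows": [{"tx": -0.6,"ty": 2.5,"tz": 0,"ax": 0,"ay": 0,"az": 0,"grip": 1},{"tx": 0,"ty": 2.5,"tz": 0,"ax": 0,"ay": 0,"az": 0,"grip": 1},{"tx": 0,"ty": 0,"tz": 0,"ax": 0,"ay": 0,"az": 0,"grip": 1}]}}

```text
time_s: 12.42
tcp_pos: [458.8, 249.5, 135.9]
tcp_rot: [0.001, 0.003, 1.0, 0.001]
force: [-0.7, 1.0, -0.9]
opening: 85.2
grip_force: 0.0
```

Request:
{"op": "send_rows", "data": {"rows": [{"tx": 0,"ty": -1.5,"tz": 0,"ax": 0,"ay": 0,"az": 0,"grip": 1},{"tx": 0,"ty": 0,"tz": 0,"ax": 0,"ay": 0,"az": 0,"grip": 0},{"tx": 0,"ty": 0,"tz": 0,"ax": 0,"ay": 0,"az": 0,"grip": 0},{"tx": 0,"ty": 0,"tz": 0,"ax": 0,"ay": 0,"az": 0,"grip": 0},{"tx": 0,"ty": 0,"tz": 0,"ax": 0,"ay": 0,"az": 0,"grip": 0},{"tx": 0,"ty": 0,"tz": 0,"ax": 0,"ay": 0,"az": 0,"grip": 0},{"tx": 0,"ty": 0,"tz": 0,"ax": 0,"ay": 0,"az": 0,"grip": 0},{"tx": 0,"ty": 0,"tz": 0,"ax": 0,"ay": 0,"az": 0,"grip": 0},{"tx": 0,"ty": 0,"tz": 0,"ax": 0,"ay": 0,"az": 0,"grip": 0},{"tx": 0,"ty": 0,"tz": 0,"ax": 0,"ay": 0,"az": 0,"grip": 0},{"tx": 0,"ty": 0,"tz": 0,"ax": 0,"ay": 0,"az": 0,"grip": 0},{"tx": 0,"ty": 0,"tz": 0,"ax": 0,"ay": 0,"az": 0,"grip": 0}], "grip_force": 28}}

```text
time_s: 13.42
tcp_pos: [459.4, 247.5, 136.5]
tcp_rot: [0.002, 0.004, 1.0, 0.0]
force: [-0.9, -0.1, 9.3]
opening: 35.0
grip_force: 28.0
```

Request:
{"op": "send_rows", "data": {"rows": [{"tx": 0,"ty": 0,"tz": 0,"ax": 0,"ay": 0,"az": 0,"grip": 0},{"tx": 0,"ty": 0,"tz": 0,"ax": 0,"ay": 0,"az": 0,"grip": 0},{"tx": 0,"ty": 0,"tz": 0,"ax": 0,"ay": 0,"az": 0,"grip": 0},{"tx": 0,"ty": 0,"tz": 0,"ax": 0,"ay": 0,"az": 0,"grip": 0}]}}

```text
time_s: 13.75
tcp_pos: [459.4, 247.5, 136.6]
tcp_rot: [0.002, 0.003, 1.0, 0.0]
force: [-1.2, -0.6, 7.7]
opening: 34.6
grip_force: 28.0
```

Request:
{"op": "send_rows", "data": {"rows": [{"tx": 0,"ty": 0,"tz": -5,"ax": 0,"ay": 0,"az": 0,"grip": 0},{"tx": 0,"ty": 0,"tz": -10,"ax": 0,"ay": 0,"az": 0,"grip": 0},{"tx": 0,"ty": 0,"tz": -10,"ax": 0,"ay": 0,"az": 0,"grip": 0},{"tx": 0,"ty": 0,"tz": -15,"ax": 0,"ay": 0,"az": 0,"grip": 0},{"tx": 0,"ty": 0,"tz": -15,"ax": 0,"ay": 0,"az": 0,"grip": 0},{"tx": 0,"ty": 0,"tz": -15,"ax": 0,"ay": 0,"az": 0,"grip": 0},{"tx": 0,"ty": 0,"tz": -15,"ax": 0,"ay": 0,"az": 0,"grip": 0},{"tx": 0,"ty": 0,"tz": -15,"ax": 0,"ay": 0,"az": 0,"grip": 0},{"tx": 0,"ty": 0,"tz": -15,"ax": 0,"ay": 0,"az": 0,"grip": 0},{"tx": 0,"ty": 0,"tz": -10,"ax": 0,"ay": 0,"az": 0,"grip": 0},{"tx": 0,"ty": 0,"tz": 0,"ax": 0,"ay": 0,"az": 0,"grip": 0},{"tx": 0,"ty": 0,"tz": 0,"ax": 0,"ay": 0,"az": 0,"grip": 0}]}}

```text
time_s: 14.75
tcp_pos: [458.4, 247.3, 260.6]
tcp_rot: [0.001, 0.004, 1.0, 0.0]
force: [-0.4, -0.3, -3.4]
opening: 34.8
grip_force: 29.0
```

```bash
python3 snap.py w7; python3 - <<'E'
from h import *; import pickle
print(env.observe()['force'], env.observe()['q'].round(2))
s=pickle.load(open('w7.pkl','rb')); C=cam('wrist',s); p=s['tcp_pos']; RT=R.from_quat(np.roll(s['tcp_rot'],-1))
# nominal ring centre in tool frame: tool x=-pliers x, z down; grasp 8 behind TCP
for nm,t in (('ring',(-21.5,0,96)),('bar L',(0,50,58-8)),('bar R',(0,-50,50)),('bar nearL',(8,50,42)),('bar nearR',(8,-50,42))): print(nm,proj(C,RT.apply(t)+p).round(1))
f=cv2.imread('pics/w7.png'); cv2.imwrite('pics/w7c.png',f)
# steel ring mask near predicted
h=cv2.cvtColor(f,cv2.COLOR_BGR2HSV); u,v=proj(C,RT.apply((-21.5,0,96))+p).astype(int)
w=cv2.inRange(h,(0,0,120),(180,60,255)); k=np.zeros_like(w); k[v-70:v+70,u-80:u+80]=w[v-70:v+70,u-80:u+80]
n,l,st,ce=cv2.connectedComponentsWithStats(k)
for i in range(1,n):
    if st[i,4]>40: print(st[i],ce[i].round(1))
E
```

```text
14.75 [458.36765404 247.28486219 260.61901964] [9.96221066e-04 3.60462288e-03 9.99992940e-01 3.67629775e-04] 34.82366430840026
[-1.29290938 -0.16938055 -3.21914696] [ 0.35  0.26 -0.24  1.07  0.    0.36]
ring [278.4 238.2]
bar L [355.2 234.8]
bar R [202.4 235.1]
bar nearL [359.4 227.7]
bar nearR [198.3 228. ]
[231 168  20  42 672] [241.  187.8]
[305 168  21  41 654] [315.2 187. ]
[252 209  12  15 142] [257.2 215.7]
[289 208  14  16 153] [295.7 215.5]
[269 214  16  11 138] [276.5 219.2]
[ 259  225   36   66 1298] [276.6 249.5]
[ 198  227   49   65 1217] [221.9 245.7]
[ 307  226   49   67 1325] [330.4 245.1]
[198 271  11  17 108] [201.5 277.9]
[281 291  18  17 215] [290.2 300.4]
```

Request:
{"op": "send_rows", "data": {"rows": [{"tx": 2,"ty": -15,"tz": 0,"ax": 0,"ay": 0,"az": 0,"grip": 0},{"tx": 2,"ty": -30,"tz": 0,"ax": 0,"ay": 0,"az": 0,"grip": 0},{"tx": 2,"ty": -35,"tz": 0,"ax": 0,"ay": 0,"az": 0,"grip": 0},{"tx": 2,"ty": -35,"tz": 0,"ax": 0,"ay": 0,"az": 0,"grip": 0},{"tx": 2,"ty": -35,"tz": 0,"ax": 0,"ay": 0,"az": 0,"grip": 0},{"tx": 2,"ty": -35,"tz": 0,"ax": 0,"ay": 0,"az": 0,"grip": 0},{"tx": 2,"ty": -35,"tz": 0,"ax": 0,"ay": 0,"az": 0,"grip": 0},{"tx": 2,"ty": -35,"tz": 0,"ax": 0,"ay": 0,"az": 0,"grip": 0},{"tx": 2,"ty": -35,"tz": 0,"ax": 0,"ay": 0,"az": 0,"grip": 0},{"tx": 2,"ty": -35,"tz": 0,"ax": 0,"ay": 0,"az": 0,"grip": 0},{"tx": 1,"ty": -35,"tz": 0,"ax": 0,"ay": 0,"az": 0,"grip": 0},{"tx": 0,"ty": -35,"tz": 0,"ax": 0,"ay": 0,"az": 0,"grip": 0}]}}

```text
time_s: 15.8
tcp_pos: [433.1, -148.9, 259.0]
tcp_rot: [-0.0, 0.004, 1.0, 0.001]
force: [0.6, -1.0, -2.2]
opening: 34.8
grip_force: 29.1
```

Request:
{"op": "send_rows", "data": {"rows": [{"tx": 0,"ty": -5,"tz": 0,"ax": 0,"ay": 0,"az": 0,"grip": 0},{"tx": 0,"ty": 0,"tz": 0,"ax": 0,"ay": 0,"az": 0,"grip": 0},{"tx": 0,"ty": 0,"tz": 0,"ax": 0,"ay": 0,"az": 0,"grip": 0}]}}

```text
time_s: 16.05
tcp_pos: [433.6, -152.2, 259.1]
tcp_rot: [-0.0, 0.004, 1.0, 0.001]
force: [-0.3, 0.8, -2.0]
opening: 34.9
grip_force: 29.2
```

```bash
python3 snap.py w8; python3 - <<'E'
from h import *; import pickle
print(env.observe()['q'].round(2))
s=pickle.load(open('w8.pkl','rb')); C=cam('wrist',s); p=s['tcp_pos']; RT=R.from_quat(np.roll(s['tcp_rot'],-1))
f=cv2.imread('pics/w8.png'); h=cv2.cvtColor(f,cv2.COLOR_BGR2HSV)
Y=cv2.inRange(h,(20,120,80),(35,255,255)); pts=cv2.findNonZero(Y); print('yellow bbox',cv2.boundingRect(pts))
B=cv2.inRange(h,(100,130,50),(125,255,255)); n,l,st,ce=cv2.connectedComponentsWithStats(B)
for i in range(1,n):
    if st[i,4]>80: print('blue',st[i],ce[i].round(1))
O=cv2.inRange(h,(5,90,50),(18,255,255)); n,l,st,ce=cv2.connectedComponentsWithStats(O)
for i in range(1,n):
    if st[i,4]>15: print('copper',st[i],ce[i].round(1),'z93',ray(C,ce[i],93).round(1))
q=(459,-228); print('pred top',proj(C,(*q,128)).round(1),'base',proj(C,(*q,99)).round(1),'ring',proj(C,RT.apply((-21.5,0,96))+p).round(1), RT.apply((-21.5,0,96))+p)
E
```

```text
16.05 [ 433.58692589 -152.18649195  259.08526827] [-3.55518667e-04  4.11770792e-03  9.99990901e-01  1.05672693e-03] 34.8833355867931
[-0.5   0.15 -0.38  1.04  0.   -0.49]
yellow bbox (128, 153, 128, 110)
blue [ 185  174   61   49 1461] [217.6 197. ]
blue [ 230  236   30  110 2149] [245.  293.6]
blue [ 273  245   51  110 1964] [308.5 301.4]
copper [113 180  19  52 279] [123.2 203.2] z93 [ 443.4 -312.5   93. ]
copper [109 190  17  11  56] [117.4 194.2] z93 [ 433.8 -316.8   93. ]
copper [ 90 199   7  13  25] [ 93.4 204.8] z93 [ 444.8 -343.6   93. ]
copper [ 96 212  21  51 144] [106.2 241.4] z93 [ 486.  -337.6   93. ]
copper [194 263  20   1  20] [203.5 263. ] z93 [ 513.  -234.8   93. ]
copper [ 10 292  25   9  85] [ 23.1 296.6] z93 [ 553.1 -444.5   93. ]
pred top [197.4 228.4] base [204.5 218.4] ring [278.4 238.2] [ 455.01876785 -152.16036482  163.07003267]
```

```bash
python3 - <<'E'
from h import *
f=cv2.imread('pics/w8.png'); cv2.imwrite('pics/m8.png',cv2.resize(f[140:355,90:375],(798,602),interpolation=cv2.INTER_CUBIC)[:600])
E
```

```text
(no output)
```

View pics/m8.png

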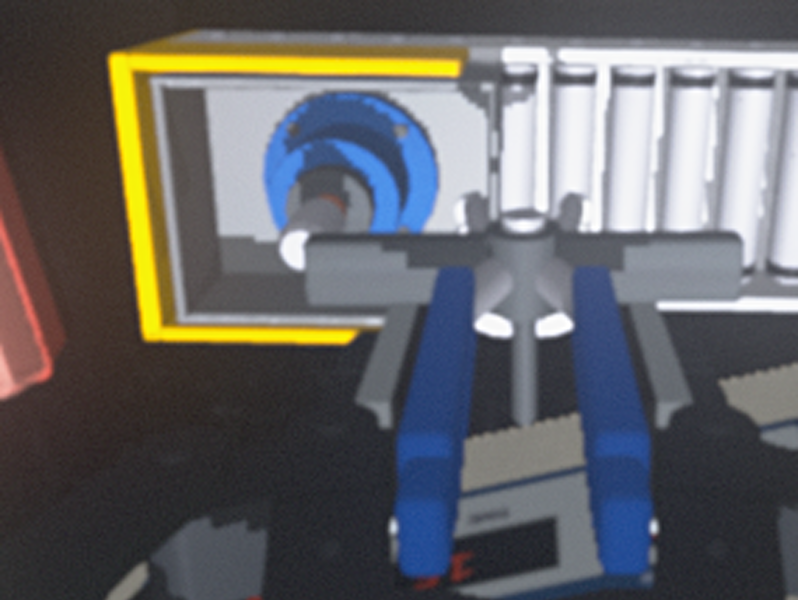

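The squeezed handles are parallel and the pliers hang straight. The bar spans crop columns 305–742 (u 199–355). The shaft top is at crop (299,250), so (197,229), partly behind the bar. I'll step aside once for a clear measurement.

Request:
{"op": "send_rows", "data": {"rows": [{"tx": 0,"ty": 20,"tz": 0,"ax": 0,"ay": 0,"az": 0,"grip": 0},{"tx": 0,"ty": 20,"tz": 0,"ax": 0,"ay": 0,"az": 0,"grip": 0},{"tx": 0,"ty": 0,"tz": 0,"ax": 0,"ay": 0,"az": 0,"grip": 0},{"tx": 0,"ty": 0,"tz": 0,"ax": 0,"ay": 0,"az": 0,"grip": 0},{"tx": 0,"ty": 0,"tz": 0,"ax": 0,"ay": 0,"az": 0,"grip": 0}]}}

```text
time_s: 16.52
tcp_pos: [434.7, -111.7, 260.1]
tcp_rot: [0.001, 0.002, 1.0, 0.0]
force: [0.6, -0.3, -2.3]
opening: 34.5
grip_force: 29.2
```

```bash
python3 snap.py w9; python3 - <<'E'
from h import *; import pickle
s=pickle.load(open('w9.pkl','rb')); C=cam('wrist',s); p=s['tcp_pos']; RT=R.from_quat(np.roll(s['tcp_rot'],-1))
f=cv2.imread('pics/w9.png'); h=cv2.cvtColor(f,cv2.COLOR_BGR2HSV); g=h[:,:,2]
pt=proj(C,(459,-228,128)); pg=proj(C,(459,-228,99)); print('pred',pt.round(1),pg.round(1))
u,v=pt.astype(int)
print(g[v-22:v+18:2,u-18:u+32:2])
for th in (150,180,205,225):
    k=np.zeros_like(g); k[v-16:v+16,u-16:u+18]=(g[v-16:v+16,u-16:u+18]>th)*255
    n,l,st,ce=cv2.connectedComponentsWithStats(k); i=1+st[1:,4].argmax(); print(th,st[i],ce[i].round(1),ray(C,ce[i],128).round(1))
O=cv2.inRange(h,(3,70,40),(20,255,255)); O[:v-40]=0;O[v+30:]=0;O[:,:u-20]=0;O[:,u+60:]=0
n,l,st,ce=cv2.connectedComponentsWithStats(O)
for i in range(1,n):
    if st[i,4]>8: print('copper',st[i],ce[i].round(1))
print('bar pred under -x edge',[proj(C,RT.apply(t)+p).round(1) for t in ((8,50,50),(8,-50,50),(-8,50,42),(-8,-50,42))],'obs v 223,248; u 199,355')
# independent: top camera
T=cam('top'); a=env.grab_frame('top'); cv2.imwrite('pics/t9.png',a); pt=proj(T,(459,-228,128)); u,v=pt.astype(int); print('top pred',pt); print(cv2.cvtColor(a,cv2.COLOR_BGR2GRAY)[v-7:v+8,u-9:u+10])
E
```

```text
16.5167 [ 434.65404054 -111.70651703  260.07440985] [5.73027072e-04 2.46536016e-03 9.99996795e-01 6.16366758e-05] 34.49129909955742
pred [154.8 226.7] [165.8 216.8]
[[203 203 202 203 205 202 204 220 227 228 218 139  91  88  89  90  89  91
   90  98 135 143 118  81 113]
 [203 203 202 204 203 204 206 221 225 222 161 130  88  93  90  94  90  89
   93  90 106 140 146 117  78]
 [202 203 202 203 204 204 204 222 225 218 142 131  98  95  97 105 119 117
  100  86  88 131 147 141  97]
 [197 203 203 200 205 205 203 223 228 209 143 135 120 118 121 121 120 121
  119 103  93 133 146 146 121]
 [191 203 202 204 203 203 205 219 230 200 135 127 122 123 125 124 124 118
  116 119 114 141 145 144 136]
 [189 206 201 203 204 205 205 216 228 174 128 126 124 125 126 124 122 118
  116 111 111 145 145 149 139]
 [182 204 202 204 203 202 203 208 193 137 127 128 124 128 123 120 122 116
  117 106 119 141 143 144 133]
 [170 201 201 204 204 204 203 167 139 140 141 133 134 125 125 120 117 115
  116 118 138 139 140 143 127]
 [156 204 203 203 205 203 171 152 180 200 172 151 149 134 122 118 115 118
  122 132 142 143 142
[... 2195 characters left out ...]
 131 119 136 158 157 155 153 154 158 127  62
  121]
 [144 143 139 138 138 136 134 124 129 153 161 159 157 157 156 135  87  99
  146]
 [143 141 138 136 132 131 127 110 137 165 163 161 160 160 159 129  89 133
  159]
 [143 140 138 134 131 127 120 111 139 163 163 162 162 161 146 117 133 157
  160]
 [141 140 137 134 130 124 117 143 164 161 161 161 162 168 156 142 158 160
  160]
 [141 139 136 133 129 121 111 136 160 159 159 159 161 164 163 158 161 160
  159]
 [140 139 135 132 126 115 116 142 154 155 155 157 156 141 141 158 160 160
  158]
 [141 138 133 130 125 110 125 149 151 151 153 154 153 134 133 157 160 160
  160]
 [139 136 134 130 125 122 132 144 146 146 148 149 140 133 149 159 160 159
  159]]
```

```bash
python3 - <<'E'
from h import *; import pickle
for n in ('w8','w9'):
    s=pickle.load(open(n+'.pkl','rb')); C=cam('wrist',s); p=s['tcp_pos']; RT=R.from_quat(np.roll(s['tcp_rot'],-1))
    g=cv2.cvtColor(cv2.imread(f'pics/{n}.png'),cv2.COLOR_BGR2GRAY)
    print(n,'v prof @u=215,335 from 216'); print(g[216:256,208:216].mean(1).astype(int)); print(g[216:256,338:346].mean(1).astype(int))
    print('u prof',g[240:246,190:210].mean(0).astype(int),g[240:246,345:365].mean(0).astype(int))
    print([proj(C,RT.apply(t)+p).round(1) for t in ((8,45,50),(8,45,42),(-8,45,42),(8,50,42),(8,-50,42),(-8,50,42),(-8,-50,42))])
E
```

```text
w8 v prof @u=215,335 from 216
[113 115 114 113 115 116 110  87  69  73  90 109 124 130 131 132 134 136
 136 135 133 131 130 129 130 131 130 131 130 130 129 128 117  96  83  85
 110 152 179 164]
[208 209 208 200 193 178 134  95  91 104 121 137 145 147 148 149 149 149
 149 148 145 143 142 142 143 144 144 145 143 140 140 181 239 249 205 108
  66  65  67  67]
u prof [ 85  85  84  84  85  84  83  84  91 110 123 128 130 130 130 131 131 130
 130 131] [144 143 144 143 144 144 145 144 139 141 147 145 141 135 133 133 133 132
 133 132]
[array([348.4, 223.3]), array([351.4, 227.7]), array([349.6, 251.3]), array([359.4, 227.7]), array([198.3, 228. ]), array([357.4, 251.3]), array([200.3, 251.6])]
w9 v prof @u=215,335 from 216
[184 189 192 197 202 209 193 138  84  77  93 115 127 133 135 136 137 139
 140 140 137 136 134 133 134 135 133 134 134 133 133 131 119  98  91 119
 162 186 168 133]
[236 237 237 238 240 235 176 105  90 104 122 139 146 149 150 150 151 151
 151 149 146 144 144 143 144 145 146 146 145 142 142 182 231 227 155  85
  64  66  65  67]
u prof [ 87  87  87  86  87  86  87  86  95 112 126 131 134 132 133 134 134 133
 134 135] [144 145 144 146 145 146 145 143 139 136 136 139 144 147 146 151 161 160
 149 143]
[array([348.4, 223.3]), array([351.4, 227.7]), array([349.6, 251.3]), array([359.4, 227.7]), array([198.3, 228. ]), array([357.4, 251.3]), array([200.3, 251.6])]
```

```bash
python3 - <<'E'
from h import *; import pickle
s=pickle.load(open('w9.pkl','rb')); C=cam('wrist',s); p=s['tcp_pos']; RT=R.from_quat(np.roll(s['tcp_rot'],-1))
f=cv2.imread('pics/w9.png'); h=cv2.cvtColor(f,cv2.COLOR_BGR2HSV); B=cv2.inRange(h,(105,130,30),(125,255,255))
B[:225]=0; n,l,st,ce=cv2.connectedComponentsWithStats(B)
for i in range(1,n):
    if st[i,4]>80: print('blue',st[i],ce[i].round(1))
for uc in (242,244,312,314): print(uc,h[290:350:2,uc,2])
for th in (-6,-3,0,3,6):
    Rp=R.from_rotvec([0,np.deg2rad(th),0]); g=np.array([1,-1.2,-8.])
    P=lambda t: proj(C,RT.apply(Rp.apply(np.array(t)-[0,0,-8])+g)+p).round(1)
    print(th,'tops +/-x',P((-9,-14,-35)),P((9,-14,-35)),'bar',P((8,-45,50)),P((8,-45,42)),P((-8,-45,42)),'ring tool',(Rp.apply([-21.5,0,104])+g).round(1))
E
```

```text
blue [167 225  32   8 161] [183.3 228.2]
blue [ 230  239   30  106 2021] [244.5 296.3]
blue [ 268  253   56  103 1942] [308.5 305.9]
242 [117 118 131 149 153 154 148 117 117 122 119 118 117 119 134 150 154 152
 154 153 154 154 152 151 151 154 152 137 123 106]
244 [119 118 131 150 154 152 148 117 118 119 118 118 119 120 133 147 150 150
 151 151 152 152 152 152 150 151 152 137 119  97]
312 [120 120 135 151 155 155 137 118 117 119 121 118 120 124 139 148 152 152
 154 154 155 153 152 152 149 152 153 134  81 153]
314 [120 122 133 153 153 156 142 118 117 118 118 121 120 121 139 152 151 153
 153 154 155 152 150 151 152 153 153 130  92 164]
-6 tops +/-x [240.8 332. ] [239.6 288.3] bar [208.  230.7] [205.2 234.1] [206.4 258.3] ring tool [-31.3  -1.2  93.2]
-3 tops +/-x [241.  334.5] [239.5 292.4] bar [207.7 226.4] [204.8 230.3] [206.3 254.2] ring tool [-25.9  -1.2  94.7]
0 tops +/-x [241.3 336.7] [239.5 296.5] bar [207.2 222.2] [204.3 226.5] [206.2 250.1] ring tool [-20.5  -1.2  96. ]
3 tops +/-x [241.5 338.8] [239.5 300.5] bar [206.7 218. ] [203.9 222.8] [206.  246.1] ring tool [-15.   -1.2  97. ]
6 tops +/-x [241.8 340.6] [239.5 304.4] bar [206.2 213.9] [203.3 219.2] [205.8 242.1] ring tool [-9.5 -1.2 97.7]
```

Request:
{"op": "send_rows", "data": {"rows": [{"tx": -1,"ty": -20,"tz": 0,"ax": 0,"ay": 0,"az": 0,"grip": 0},{"tx": -1,"ty": -25,"tz": 0,"ax": 0,"ay": 0,"az": 0,"grip": 0},{"tx": -1,"ty": -25,"tz": 0,"ax": 0,"ay": 0,"az": 0,"grip": 0},{"tx": -1.3,"ty": -25,"tz": 0,"ax": 0,"ay": 0,"az": 0,"grip": 0},{"tx": 0,"ty": -15,"tz": 0,"ax": 0,"ay": 0,"az": 0,"grip": 0},{"tx": 0,"ty": -5,"tz": 0,"ax": 0,"ay": 0,"az": 0,"grip": 0},{"tx": 0,"ty": 0,"tz": 0,"ax": 0,"ay": 0,"az": 0,"grip": 0},{"tx": 0,"ty": 0,"tz": 0,"ax": 0,"ay": 0,"az": 0,"grip": 0},{"tx": 0,"ty": 0,"tz": 0,"ax": 0,"ay": 0,"az": 0,"grip": 0},{"tx": 0,"ty": 0,"tz": 0,"ax": 0,"ay": 0,"az": 0,"grip": 0}]}}

```text
time_s: 17.45
tcp_pos: [438.0, -226.6, 260.0]
tcp_rot: [0.0, 0.003, 1.0, 0.0]
force: [0.4, 0.1, -2.7]
opening: 34.6
grip_force: 29.2
```

```bash
python3 - <<'E'
from h import *
s=env.observe();print(s['tcp_pos'],s['tcp_rot'],s['force'])
env.grab_frame('side');s=env.observe();print(s['tcp_pos'],s['tcp_rot'],s['force'])
E
```

```text
[ 437.99920221 -226.64431593  260.02158464] [4.86709653e-04 3.02667496e-03 9.99995205e-01 4.37872191e-04] [ 0.43945688  0.14286117 -2.66925203]
[ 438.07817006 -226.72510249  260.08509204] [5.68930640e-04 2.96619138e-03 9.99995388e-01 3.20273292e-04] [-0.78697874  0.02898613 -1.64644218]
```

Request:
{"op": "send_rows", "data": {"rows": [{"tx": -0.9,"ty": 0,"tz": 8,"ax": 0,"ay": 0,"az": 0,"grip": 0},{"tx": 0,"ty": 0,"tz": 8,"ax": 0,"ay": 0,"az": 0,"grip": 0},{"tx": 0,"ty": 0,"tz": 6,"ax": 0,"ay": 0,"az": 0,"grip": 0},{"tx": 0,"ty": 0,"tz": 5,"ax": 0,"ay": 0,"az": 0,"grip": 0},{"tx": 0,"ty": 0,"tz": 0,"ax": 0,"ay": 0,"az": 0,"grip": 0},{"tx": 0,"ty": 0,"tz": 0,"ax": 0,"ay": 0,"az": 0,"grip": 0}]}}

```text
time_s: 18.0
tcp_pos: [438.7, -227.4, 232.5]
tcp_rot: [0.0, 0.004, 1.0, 0.001]
force: [-0.3, 1.0, -1.9]
opening: 34.9
grip_force: 29.2
```

```bash
python3 snap.py w10; python3 - <<'E'
from h import *; import pickle
s=pickle.load(open('w10.pkl','rb')); C=cam('wrist',s); f=cv2.imread('pics/w10.png'); g=cv2.cvtColor(f,cv2.COLOR_BGR2GRAY)
print(s['force'],'shaft top pred',proj(C,(459.3,-228,128)),'shaft r edges z110',proj(C,(459.3,-218.5,110)),proj(C,(459.3,-237.5,110)))
print('row profiles below bar (shaft/housing visible?)')
for v in range(150,224,6): print(v,g[v:v+2,240:316:2].mean(0).astype(int))
E
```

```text
18.0 [ 438.71358045 -227.39683866  232.45335164] [8.47872220e-05 3.60191999e-03 9.99993350e-01 5.65123644e-04] 34.8686554049731
[-0.31879747  0.98160976 -1.92880562] shaft top pred [277.65721479 233.27416684] shaft r edges z110 [288.04562094 225.77650273] [267.09177919 225.9674711 ]
row profiles below bar (shaft/housing visible?)
150 [127 128 126 132 141 137 128 129 128 127 124 125 126 124 123 135 143 131
 122 122 122 124 122 121 122 120 123 136 136 123 126 126 125 123 120 114
 114 110]
156 [122 121 119 117 118 117 117 117 117 115 116 116 113 114 114 115 114 115
 113 113 114 115 114 112 114 114 113 112 113 111 113 113 113 112 114 113
 114 113]
162 [117 116 117 118 118 121 122 123 124 124 123 127 127 127 130 128 130 130
 130 132 133 134 133 133 131 133 135 134 135 136 136 138 140 139 139 141
 142 142]
168 [173 172 155 153 165 190 192 192 145 118 117 118 121 117 105 103 106 107
 107 140 124 105 107 106 121 166 190 194 194 195 195 196 195 195 194 194
 195 195]
174 [214 215 216 216 202 116 109 114 110 110 106  96  92 103  86  86  86  93
  95  96  95  93  98 118 106  84 103 132 161 221 22
[... 611 characters left out ...]
89  83  85  83  84  80  80 124 132 133 131 130 178
 224 223]
204 [218 213 152 128 130 131 123  85  84  98 129 135  83  79  81  82  85  85
  85  84  84  82  99 117  76  80  84  93 130 143 127 128 132 131 131 164
 226 224]
210 [217 219 184 132 131 128 129 188 143 115 113 112 144 137  86  84  83  82
  84  86  86  83  87 112 128  98 114 118 119 176 176 131 132 132 130 184
 224 223]
216 [218 218 219 177 132 130 201 252 157 117 118 112 104  94  95 126 121 117
 115 115 121 133 123  86  89 113 119 122 120 238 253 149 130 131 187 225
 224 224]
222 [153 155 155 156 142 104 105 159 163  94  89  87  76  73  72  92 136 162
 226 204 152 114  78  72  73  79  90  84 111 165 125  90  91 115 129 128
 130 127]
```

Request:
{"op": "send_rows", "data": {"rows": [{"tx": 0,"ty": 0.4,"tz": 2,"ax": 0,"ay": 0,"az": 0,"grip": 0},{"tx": 0,"ty": 0,"tz": 2,"ax": 0,"ay": 0,"az": 0,"grip": 0},{"tx": 0,"ty": 0,"tz": 2,"ax": 0,"ay": 0,"az": 0,"grip": 0},{"tx": 0,"ty": 0,"tz": 2,"ax": 0,"ay": 0,"az": 0,"grip": 0},{"tx": 0,"ty": 0,"tz": 0,"ax": 0,"ay": 0,"az": 0,"grip": 0}]}}

```text
time_s: 18.47
tcp_pos: [438.8, -227.1, 224.6]
tcp_rot: [0.0, 0.004, 1.0, 0.0]
force: [-0.2, -0.7, -2.4]
opening: 34.2
grip_force: 29.2
```

Request:
{"op": "send_rows", "data": {"rows": [{"tx": 0,"ty": 0,"tz": 2,"ax": 0,"ay": 0,"az": 0,"grip": 0},{"tx": 0,"ty": 0,"tz": 2,"ax": 0,"ay": 0,"az": 0,"grip": 0},{"tx": 0,"ty": 0,"tz": 0,"ax": 0,"ay": 0,"az": 0,"grip": 0}]}}

```text
time_s: 18.72
tcp_pos: [438.8, -227.1, 220.6]
tcp_rot: [0.0, 0.004, 1.0, 0.0]
force: [-0.3, -0.2, -1.7]
opening: 34.5
grip_force: 29.2
```

Request:
{"op": "send_rows", "data": {"rows": [{"tx": 0,"ty": 0,"tz": 2,"ax": 0,"ay": 0,"az": 0,"grip": 0},{"tx": 0,"ty": 0,"tz": 2,"ax": 0,"ay": 0,"az": 0,"grip": 0},{"tx": 0,"ty": 0,"tz": 2,"ax": 0,"ay": 0,"az": 0,"grip": 0},{"tx": 0,"ty": 0,"tz": 2,"ax": 0,"ay": 0,"az": 0,"grip": 0},{"tx": 0,"ty": 0,"tz": 2,"ax": 0,"ay": 0,"az": 0,"grip": 0},{"tx": 0,"ty": 0,"tz": 0,"ax": 0,"ay": 0,"az": 0,"grip": 0}]}}

```text
time_s: 19.22
tcp_pos: [438.8, -227.1, 210.5]
tcp_rot: [0.0, 0.004, 1.0, 0.0]
force: [-0.7, -0.2, -2.1]
opening: 34.6
grip_force: 29.2
```

Request:
{"op": "send_rows", "data": {"rows": [{"tx": 0,"ty": 0,"tz": 2,"ax": 0,"ay": 0,"az": 0,"grip": 0},{"tx": 0,"ty": 0,"tz": 2,"ax": 0,"ay": 0,"az": 0,"grip": 0},{"tx": 0,"ty": 0,"tz": 2,"ax": 0,"ay": 0,"az": 0,"grip": 0},{"tx": 0,"ty": 0,"tz": 2,"ax": 0,"ay": 0,"az": 0,"grip": 0},{"tx": 0,"ty": 0,"tz": 2,"ax": 0,"ay": 0,"az": 0,"grip": 0},{"tx": 0,"ty": 0,"tz": 0,"ax": 0,"ay": 0,"az": 0,"grip": 0}]}}

```text
time_s: 19.72
tcp_pos: [438.8, -227.1, 200.5]
tcp_rot: [0.0, 0.004, 1.0, 0.0]
force: [-0.0, 0.1, -2.2]
opening: 34.7
grip_force: 29.2
```

Request:
{"op": "send_rows", "data": {"rows": [{"tx": 0,"ty": 0,"tz": 2,"ax": 0,"ay": 0,"az": 0,"grip": 0},{"tx": 0,"ty": 0,"tz": 2,"ax": 0,"ay": 0,"az": 0,"grip": 0},{"tx": 0,"ty": 0,"tz": 2,"ax": 0,"ay": 0,"az": 0,"grip": 0},{"tx": 0,"ty": 0,"tz": 2,"ax": 0,"ay": 0,"az": 0,"grip": 0},{"tx": 0,"ty": 0,"tz": 0.5,"ax": 0,"ay": 0,"az": 0,"grip": 0},{"tx": 0,"ty": 0,"tz": 0,"ax": 0,"ay": 0,"az": 0,"grip": 0},{"tx": 0,"ty": 0,"tz": 0,"ax": 0,"ay": 0,"az": 0,"grip": 0}]}}

```text
time_s: 20.3
tcp_pos: [439.1, -227.2, 192.5]
tcp_rot: [0.001, 0.004, 1.0, 0.0]
force: [0.1, 0.0, -1.8]
opening: 34.5
grip_force: 29.2
```

```bash
python3 snap.py w11; python3 - <<'E'
from h import *; import pickle
for i in range(3):
    s=env.observe();print(s['force'].round(1),s['ft_torque'].round(2),s['tcp_pos'].round(1)); b=env.grab_frame('side')
C=cam('wrist',s); g=cv2.cvtColor(cv2.imread('pics/w11.png'),cv2.COLOR_BGR2GRAY)
for v in (210,213,216,219,222): print(v,g[v,240:316:2])
k=np.zeros_like(g); k[205:224,244:310]=(g[205:224,244:310]>225)*255
n,l,st,ce=cv2.connectedComponentsWithStats(k)
for i in range(1,n):
    if st[i,4]>6: print(st[i],ce[i].round(1))
# tote check: yellow bumper end vs tote front; tote top walls
S=cam('side'); h=cv2.cvtColor(b,cv2.COLOR_BGR2HSV); O=cv2.inRange(h,(4,70,40),(17,255,255)); u,v=proj(S,(459.3,-228,93)).astype(int); print('groove px',u,v); 
print(b[v-8:v+9,u-6:u+7,2]); print(h[v-8:v+9,u-6:u+7,0])
E
```

```text
20.3 [ 439.05215587 -227.21151028  192.48336379] [5.20760293e-04 3.61377169e-03 9.99993308e-01 2.31864320e-04] 34.5297946326482
[-0.6  0.3 -1.3] [-0.02 -0.02 -0.04] [ 439.1 -227.3  192.6]
[-0.6  0.2 -1.6] [0.06 0.01 0.03] [ 439.1 -227.2  192.6]
[ 0.3 -0.6 -1.5] [-0.    0.06  0.03] [ 439.1 -227.3  192.6]
210 [151 125 127 127 128  97  66 117 108 110 108 124 130  84  80  82  80  78
  78  78  79  80  80  96 127 104 107 116 119 148 102  84 127 128 128 128
 126 147]
213 [141 125 126 125 123  93 159 251 130 111 111 107 104  78  75  71  73  79
  80  80  79  69  69  72  88 108 110 114 110 222 255 102 116 127 127 125
 124 139]
216 [136 125 124 124 125  90 188 253 145 114 114 110  89  67  81 109 109 109
 108 105 110 114 105  88  76 101 115 116 114 230 255 118 110 125 127 127
 126 149]
219 [149 124 126 126 122  86 102 212 165 113 114 115  94  69  86 176 213 229
 249 242 230 215 136  73  81 112 115 116 128 234 165  94 129 123 128 127
 127 151]
222 [140 109 110 112 105  78  80 178 189  99  94  89  68  66  65  98 158 189
 244 206 182 130  78  67  69  77  92  88 130 203 145  83 104  97  98 100
  99 
[... 1302 characters left out ...]
06 106 111 108 105 110 109 110 108 150]
 [ 90 110 108 109 112 109 112 109 109 109 108 105 110]
 [106 109 108 109 108 108 112 111 106 108 113 108 111]
 [105 108 108 109 110 132 160 165 120 110 109 106 108]
 [111 108 106 108 115 177   6   7 175 115 106 108 113]
 [110 110 111 108 113 174   6   6 173 110 107 109 108]
 [109 109 109 109 109 120 160 160 130 105 107 109 107]
 [109 108 108 111 105 102 108 102 103 107 110 108 109]
 [109 108 108 109 110 103 105 109 110 110 108 109 109]
 [109 108 107 108 109 109 109 108 109 108 107 108 108]
 [109 108 107 108 107 107 108 108 109 107 108 109 110]
 [109 108 108 107 107 107 107 108 108 108 108 108 109]
 [109 109 109 109 109 107 108 108 108 108 107 109 110]]
```

Request:
{"op": "send_rows", "data": {"rows": [{"tx": 0,"ty": 0.5,"tz": 0.7,"ax": 0,"ay": 0,"az": 0,"grip": 0},{"tx": 0,"ty": 0,"tz": 0,"ax": 0,"ay": 0,"az": 0,"grip": 0},{"tx": 0,"ty": 0,"tz": 0,"ax": 0,"ay": 0,"az": 0,"grip": 0},{"tx": 0,"ty": 0,"tz": 0,"ax": 0,"ay": 0,"az": 0,"grip": 0},{"tx": 0,"ty": 0,"tz": 0,"ax": 0,"ay": 0,"az": 0,"grip": 0}]}}

```text
time_s: 20.92
tcp_pos: [439.1, -226.7, 191.8]
tcp_rot: [0.001, 0.004, 1.0, 0.0]
force: [-0.8, 0.3, -2.8]
opening: 35.1
grip_force: 29.2
```

```bash
python3 - <<'E'
from h import *
s=env.observe(); print(s['force'],s['tcp_pos'],s['opening'])
a=env.grab_frame('top'); T=cam('top')
h=cv2.cvtColor(a,cv2.COLOR_BGR2HSV)
# bystanders unmoved vs first frame
a0=cv2.imread('pics/top0.png')
for n,(x,y) in dict(rack=(186,196),vial=(191,224),box=(411,194)).items(): print(n,cv2.absdiff(a,a0)[y-14:y+14,x-14:x+14].mean().round(2))
if np.abs(s['force']).max()<6: print(env.finish_job())
E
```

```text
[-0.78045729  0.3132794  -2.82665309] [ 439.06720266 -226.72889023  191.81448758] 35.05360579085729
rack 1.02
vial 1.75
box 20.99
the job is handed in; nothing more can be done
None
```

The job is handed in at about 21 s with no verdict returned: by force readings the tote is home, and the squeezed pliers hold the open ring round the shaft at the groove (final fit computed, not seen). The rack and vial images are unchanged; the red box's patch differed in the last top view and I did not check why.

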